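# Reload the instrument's reagent rack in tray order

### The arm

A 7-joint arm with a two-finger parallel gripper is mounted at the origin on a cart in front of the work surface, level with it; the furniture and walls round the work are solid. World frame = base frame: x ahead of the robot, y to its left, z up, the work surface at z = 0. Lengths are in m, angles in degrees, forces in N, time in s.
With the tool pointing down it reaches from about 0.425 to 0.875 m from the base axis. Payload 4.7 kg.
Tool frame: the origin (TCP) lies on the centre line of the jaws, within the pads' length; the fingertips stand 17 mm ahead of it and the grasp point (between the pads) lies 2 mm behind it; z points along the fingers, y is the line along which they close (so a half turn about z gives the same grasp; the last joint's range is limited). The gripper opens to 85 mm and grips with 20 to 120 N. Pads are 22 mm wide; open, the fingers measure 114 mm over their backs; the gripper's body (76 mm by 85 mm) begins 54 mm behind the grasp point. The pads swing forward as they close: fully open they stand 13 mm farther back than shut.
Start: joints at [76.725, 18.392, -4.016, 83.108, 1.295, 78.541, -3.26], TCP at [0.158, -0.63, 0.248] pointing down, gripper open.
Joint ranges: [-163.93, 163.93], [-17.29, 119.83], [-79.2, 71.16], [3.27, 140.29], [-89.18, 269.18], [5.43, 117.66], [-154.24, 154.24]. Speed limits (degrees/s): [147.25, 147.25, 180, 180, 180, 180, 180].

### API

Orientations are given as [roll, pitch, yaw] about the fixed x, y, z axes, in that order (R = Rz(yaw) Ry(pitch) Rx(roll)).
In Python, from workcell import * gives the robot as it stands.
- The arm moves only by the tool servo_tool, never from a script. Its arguments are lists of equal length, an entry for each row: "translation": the shift along the world's x, y, z in mm, a list of three; "twist": the turn about the world's z in degrees. A call has exactly 8 rows; each row shifts and turns the commanded pose from where the row before left it; what a row does not reach is not made up. A row lasts 1/8 s, in which the tool goes at most 62.5 mm and 10.7 degrees, less where a joint would pass 70% of its speed; a pose out of reach is approached as far as the arm can. A call with a gripper value outside its range is refused whole. "fingers" is the finger opening in mm, from 0 to 85.4, set as the call begins (left out, the last holds). The fingers move at their own pace and stop on an object; the grip force is fixed at half the most. Time passes only in rows, so rows that do not move let the fingers close, or fill a call up. It gives the time, the measured TCP pose, the force, the opening and the grip force at its end, in the units of the state.
- read_state(): the state, without advancing time (a new reading comes with each control period).
- read_camera(name): name is "scene" or "top" or "wrist"; returns (picture, depth): 480x640x3 uint8, red, green, blue; 480x640 float32, m along the optical axis (not along the pixel's ray), 0 where there is no reading.
- camera_model(name): a dict with "vertical_fov" (degrees; the focal length in pixels is half the picture's height over the tangent of half this angle, whatever the lens; pixels are square), "cx", "cy" (the principal point, pixels), "xyz" and "orientation" of the camera in the world. Camera axes: x right, y down, z forward; pixel columns grow to the right and rows downward; lengths in m; the calibration is good to about 2 mm. A picture is of the moment at which its call begins: read the wrist's pose just before it. camera_model takes no time and is no camera call; for the wrist camera it gives the pose at the moment of the call.
- sign_off(): hands the job in; it is judged then, once.
The state is a dict: "time": time; "joint_positions": joint angles; "qd": joint speeds; "effort": joint torques, N m; "ee_pos": TCP position; "eef_rot": TCP orientation; "wrist_force": force on the tool from outside, world axes, zero at the start; "torque": the same for the moment, N m; "gripper_width": opening from 0.0 (shut) to 1.0 (fully open); "finger_force": force on a finger pad.
Only numpy, scipy, OpenCV 4.12 (cv2) and the standard library are available. Lean on these libraries where they do the work, as an engineer would, in place of code of your own. Each camera call takes 0.05 s, during which the arm holds its last target. There are 200 camera calls.

### The job

Move the four reagent bottles from the blue transport tray into the white instrument rack, one bottle to a well, keeping their order: the bottle next to the tray's yellow grip goes into the well next to the rack's yellow grip, and so on down the row. Stand each one upright and fully down in its well and let go, never tipping a bottle over on the way, and leave the beaker and the petri dish where they are.

Things in the scene. Friction and masses are not known exactly. Their poses are not given: they have to be found in the camera images.
- bottle_blue_mid (a point): Loose reagent bottle: white plastic bottle with a blue cap, round, 38 mm in diameter, 70 mm tall; the cap is 26 mm in diameter and takes the top 14 mm. The point is the bottle's centre, half-way up (35 mm above its underside); z up along the bottle. Starts upright in the tray; grip it by the cap.
- bottle_red_mid (a point): Loose reagent bottle: white plastic bottle with a red cap, round, 40 mm in diameter, 80 mm tall; the cap is 28 mm in diameter and takes the top 16 mm. The point is the bottle's centre, half-way up (40 mm above its underside); z up along the bottle. Starts upright in the tray; grip it by the cap.
- bottle_white_mid (a point): Loose reagent bottle: white plastic bottle with a white cap, round, 44 mm in diameter, 86 mm tall; the cap is 29 mm in diameter and takes the top 17 mm. The point is the bottle's centre, half-way up (43 mm above its underside); z up along the bottle. Starts upright in the tray; grip it by the cap.
- bottle_green_mid (a point): Loose reagent bottle: amber glass bottle with a green cap, round, 42 mm in diameter, 78 mm tall; the cap is 27 mm in diameter and takes the top 16 mm. The point is the bottle's centre, half-way up (39 mm above its underside); z up along the bottle. Starts upright in the tray; grip it by the cap.
- foam_blue: Grey foam block, 60 x 60 x 20 mm, with a through hole of 41 mm, in which the bottle with the blue cap stands at the start, and a blue dot on one corner; fixed in the tray, top 24 mm above the table. Origin: centre of its underside, on the hole's axis.
- foam_red: Grey foam block, 60 x 60 x 20 mm, with a through hole of 43 mm, in which the bottle with the red cap stands at the start, and a red dot on one corner; fixed in the tray, top 24 mm above the table. Origin: centre of its underside, on the hole's axis.
- foam_white: Grey foam block, 60 x 60 x 20 mm, with a through hole of 47 mm, in which the bottle with the white cap stands at the start, and a white dot on one corner; fixed in the tray, top 24 mm above the table. Origin: centre of its underside, on the hole's axis.
- foam_green: Grey foam block, 60 x 60 x 20 mm, with a through hole of 45 mm, in which the bottle with the green cap stands at the start, and a green dot on one corner; fixed in the tray, top 24 mm above the table. Origin: centre of its underside, on the hole's axis.
- tray: Blue open transport tray, 78 mm wide (86 mm at the yellow grip), 277 mm long, rim 30 mm high, floor 4 mm thick (the bottles stand on the floor, through the foam); fixed. Its long axis is its y axis; its first end, at +y, has a yellow grip (30 mm high), the other end is blue. Origin: on the table under the middle of the row. The four places are at y = +93 (first, by the yellow grip), +31, -31, -93 mm, x = 0.
- rack: White instrument rack with aluminium side rails, 86 mm wide, 283 mm long, well block 26 mm high; fixed. Its long axis is its y axis; its first end, at +y, has a yellow grip (30 mm high), the other end is grey. Origin: on the table under the middle of the row. Four equal round wells, 54 mm across, 22 mm deep (well floor 4 mm above the table), at y = +93 (first, by the yellow grip), +31, -31, -93 mm, x = 0.
- beaker: Bystander: clear empty plastic beaker, 57 mm across, 70 mm high, loose, beyond the work. Origin: centre of its underside.
- petri_dish: Bystander: clear lidded petri dish, 62 mm across, 13 mm high, loose, beyond the work. Origin: centre of its underside.
There are look-alikes about, which are no part of the job. Leave any black look-alike of the part that bears bottle_green_mid alone. Leave any pink look-alike of the foam_red alone.

How it is judged (in metres and radians):
At the end, for the whole second after the job is handed in: Every bottle stands in the rack's well whose place, counted from the rack's yellow grip, is the one it had in the tray counted from the tray's yellow grip: within 12 mm of the well's centre along and across the rack, on the well's floor within 4 mm, upright within 0.1 rad, released and at rest (((y of foam_blue in the frame of tray between 0.073 and 0.113 m and y of bottle_blue_mid in the frame of rack between 0.081 and 0.105 m) or (y of foam_blue in the frame of tray between 0.011 and 0.051 m and y of bottle_blue_mid in the frame of rack between 0.019 and 0.043 m) or (y of foam_blue in the frame of tray between -0.051 and -0.011 m and y of bottle_blue_mid in the frame of rack between -0.043 and -0.019 m) or (y of foam_blue in the frame of tray between -0.113 and -0.073 m and y of bottle_blue_mid in the frame of rack between -0.105 and -0.081 m)) and x of bottle_blue_mid in the frame of rack between -0.012 and 0.012 m and height (world z) of bottle_blue_mid between 0.035 and 0.043 m and angle between each of bottle_blue_mid, bottle_red_mid, bottle_white_mid, bottle_green_mid's own z axis and vertical below 0.1 rad and linear speed of each of bottle_blue, bottle_red, bottle_white, bottle_green below 0.02 m/s and contact force between each of bottle_blue, bottle_red, bottle_white, bottle_green and the fingers below 0.1 N and ((y of foam_red in the frame of tray between 0.073 and 0.113 m and y of bottle_red_mid in the frame of rack between 0.081 and 0.105 m) or (y of foam_red in the frame of tray between 0.011 and 0.051 m and y of bottle_red_mid in the frame of rack between 0.019 and 0.043 m) or (y of foam_red in the frame of tray between -0.051 and -0.011 m and y of bottle_red_mid in the frame of rack between -0.043 and -0.019 m) or (y of foam_red in the frame of tray between -0.113 and -0.073 m and y of bottle_red_mid in the frame of rack between -0.105 and -0.081 m)) and x of bottle_red_mid in the frame of rack between -0.012 and 0.012 m and height (world z) of bottle_red_mid between 0.04 and 0.048 m and ((y of foam_white in the frame of tray between 0.073 and 0.113 m and y of bottle_white_mid in the frame of rack between 0.081 and 0.105 m) or (y of foam_white in the frame of tray between 0.011 and 0.051 m and y of bottle_white_mid in the frame of rack between 0.019 and 0.043 m) or (y of foam_white in the frame of tray between -0.051 and -0.011 m and y of bottle_white_mid in the frame of rack between -0.043 and -0.019 m) or (y of foam_white in the frame of tray between -0.113 and -0.073 m and y of bottle_white_mid in the frame of rack between -0.105 and -0.081 m)) and x of bottle_white_mid in the frame of rack between -0.012 and 0.012 m and height (world z) of bottle_white_mid between 0.043 and 0.051 m and ((y of foam_green in the frame of tray between 0.073 and 0.113 m and y of bottle_green_mid in the frame of rack between 0.081 and 0.105 m) or (y of foam_green in the frame of tray between 0.011 and 0.051 m and y of bottle_green_mid in the frame of rack between 0.019 and 0.043 m) or (y of foam_green in the frame of tray between -0.051 and -0.011 m and y of bottle_green_mid in the frame of rack between -0.043 and -0.019 m) or (y of foam_green in the frame of tray between -0.113 and -0.073 m and y of bottle_green_mid in the frame of rack between -0.105 and -0.081 m)) and x of bottle_green_mid in the frame of rack between -0.012 and 0.012 m and height (world z) of bottle_green_mid between 0.039 and 0.047 m); the robot touches nothing.
It fails at once if a bottle is tipped by more than 0.8 rad (angle between any of bottle_blue_mid, bottle_red_mid, bottle_white_mid, bottle_green_mid's own z axis and vertical above 0.8 rad).
It fails at once if the beaker or the petri dish is pushed by more than 20 mm (distance of any of beaker, petri_dish from where it was at the start of the episode above 0.02 m).
It also fails if it takes over 109 s, if anything falls off the work surface, if the arm or the gripper's body presses on something with over 40 N, if the wrist force passes 120 N, or if a joint passes its speed limit or range.

## Working session

There is one attempt and no reset: what is moved stays moved. The work goes in short steps, Python scripts to look and compute and a tool call to move; the robot and the scene stay as the last step left them, time stands still between calls to the robot, and variables do not carry over. Pictures are saved under pics/ and viewed, at most 14 in all, crops included, and the job is handed in when it is done.

Besides the shell and the picture viewer there is one more tool, called by a JSON object that holds its "fn" and its "kwargs", one argument or row to a line. servo_tool: Moves the arm, as the interface text tells. Its arguments: {"type":"object","properties":{"translation":{"type":"array","items":{"type":"array","items":{"type":"number"}}},"twist":{"type":"array","items":{"type":"number"}},"fingers":{"type":"number"}},"required":["translation","twist"]}

```bash
mkdir -p pics; cat > h.py <<'E'
from workcell import *
import numpy as np, cv2
from scipy.spatial.transform import Rotation as R
def look(n,f):
    m=camera_model(n); p,d=read_camera(n); cv2.imwrite('pics/'+f,p[:,:,::-1]); return m,p,d
def rot(m): 
    return R.from_euler('xyz',m['orientation'],degrees=True).as_matrix()
def ray(m,u,v,z):
    f=240/np.tan(np.radians(m['vertical_fov']/2))
    r=rot(m)@np.array([(u-m['cx'])/f,(v-m['cy'])/f,1]); o=np.array(m['xyz'])
    return o+r*(z-o[2])/r[2]
E
python3 - <<'E'
from h import *
for n in('top','scene','wrist'):
    m,p,d=look(n,n+'0.png'); print(n,m)
    np.savez(n+'0.npz',p=p,d=d)
print(read_state())
E
```

```text
top {'vertical_fov': 44.4038313195402, 'cx': 315.2346854309755, 'cy': 243.4584653405551, 'xyz': array([ 0.42976187, -0.01579823,  1.40913458]), 'orientation': array([-172.61880509,    1.26352543,  -91.12783011])}
scene {'vertical_fov': 57.1106755831728, 'cx': 319.7416651858449, 'cy': 236.32178408633624, 'xyz': array([0.24360311, 0.59294349, 0.76800418]), 'orientation': array([-135.55879283,   -0.86962811, -146.49758803])}
wrist {'vertical_fov': 68.03940046859903, 'cx': 314.4231962754285, 'cy': 231.99850427809753, 'xyz': array([ 0.22930148, -0.61191027,  0.37334902]), 'orientation': array([ 1.63185802e+02,  3.96438249e-02, -7.58976859e+01])}
{'time': 0.15, 'joint_positions': array([76.72367168, 18.42904313, -4.01499481, 83.16014427,  1.29517315,
       78.54014304, -3.2571553 ]), 'qd': array([-0.01347829, -0.14989015,  0.01992532, -0.20877891, -0.01760208,
        0.0455088 , -0.08861877]), 'effort': array([-8.04846195e-06, -4.94100237e+01, -3.82825937e-01, -3.14682519e+01,
        1.30474128e-02,  8.41613713e-03, -3.08023175e-05]), 'ee_pos': array([ 0.15803149, -0.63009855,  0.24746623]), 'eef_rot': array([-1.79915894e+02,  5.43072311e-03,  1.40881245e+01]), 'wrist_force': array([-0.60978719,  0.14403108, -0.86984885]), 'torque': array([-0.02248714,  0.00718589,  0.00330253]), 'finger_force': 0.0, 'gripper_width': 1.0013116884248907}
```

View pics/top0.png

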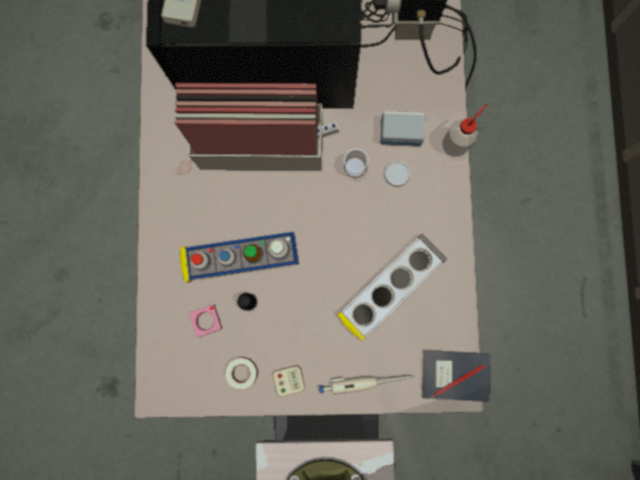

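View pics/scene0.png

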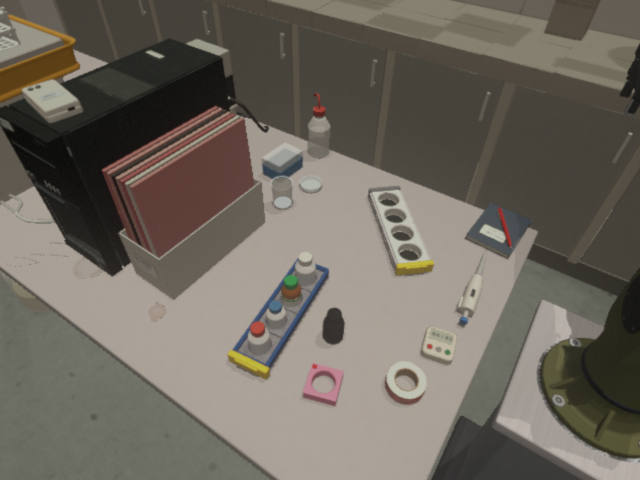

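The top view shows the order from the tray's yellow grip as red (200,259), blue (225,256), green (252,252), white (278,248). The rack's yellow grip is at (352,326), with wells at about (364,314), (382,295), (401,278) and (421,259). The second well looks darker. The black bottle (247,301) and pink foam (205,320) are the decoys.

```bash
python3 - <<'E'
from h import *
z=np.load('top0.npz');p,d=z['p'],z['d'];m=camera_model('top')
hsv=cv2.cvtColor(p,cv2.COLOR_RGB2HSV)
def blob(mask,x0,y0,x1,y1):
    k=np.zeros(mask.shape,np.uint8);k[y0:y1,x0:x1]=mask[y0:y1,x0:x1]
    n,l,s,c=cv2.connectedComponentsWithStats(k);i=1+np.argmax(s[1:,4]);return c[i],s[i]
H,S,V=hsv[...,0].astype(int),hsv[...,1].astype(int),hsv[...,2].astype(int)
for n,mk,b,h in[('red',((H<8)|(H>172))&(S>130),(190,245,208,272),.084),('blue',(H>95)&(H<125)&(S>90),(214,246,236,268),.074),('green',(H>45)&(H<90)&(S>90),(242,240,262,264),.082),('white',(S<45)&(V>150),(266,238,290,260),.09)]:
    c,s=blob(mk,*b);print(n,c,s[2:],ray(m,*c,h)[:2].round(4))
ye=(H>20)&(H<35)&(S>130)
for n,b in[('traygrip',(170,235,195,290)),('rackgrip',(330,305,375,345))]:
    c,s=blob(ye,*b);print(n,c,s[2:],ray(m,*c,.03)[:2].round(4))
# wells
k=((V<150)).astype(np.uint8);k[:235]=0;k[340:]=0;k[:,:345]=0;k[:,440:]=0
n,l,s,c=cv2.connectedComponentsWithStats(k)
for i in range(1,n):
    if s[i,4]>60: print('well',c[i],s[i,2:],ray(m,*c[i],.026)[:2].round(4), 'V',V[l==i].mean(),'depth z',np.median(d[l==i]))
cr=cv2.resize(p[220:345,170:450],None,fx=2.8,fy=2.8,interpolation=cv2.INTER_CUBIC);cv2.imwrite('pics/crop.png',cr[:,:,::-1])
E
```

```text
red [196.30851064 258.5106383 ] [12 10 94] [0.5736 0.2813]
blue [224.07142857 255.15714286] [ 9  9 70] [0.581  0.2197]
green [250.00833333 250.725     ] [ 13  12 120] [0.5889 0.159 ]
white [277.31088083 247.23316062] [ 18  17 193] [0.5945 0.096 ]
traygrip [183.7952381  263.82857143] [ 10  36 210] [0.5674 0.3231]
rackgrip [350.25123153 326.20197044] [ 27  29 203] [ 0.4137 -0.0663]
well [429.1978022 244.6043956] [ 24  24 182] [ 0.6008 -0.2579] V 121.50549450549451 depth z 1.3862422
well [420.0678392  259.46482412] [ 23  22 398] [ 0.566  -0.2349] V 95.1608040201005 depth z 1.4056023
well [401.07888041 277.55725191] [ 23  22 393] [ 0.5243 -0.1887] V 102.63613231552164 depth z 1.4016743
well [382.36895674 295.7735369 ] [ 22  23 393] [ 0.4826 -0.1434] V 65.07379134860051 depth z 1.3972856
well [363.37305699 314.38860104] [ 22  23 386] [ 0.4403 -0.0978] V 84.07253886010362 depth z 1.392806
```

View pics/crop.png

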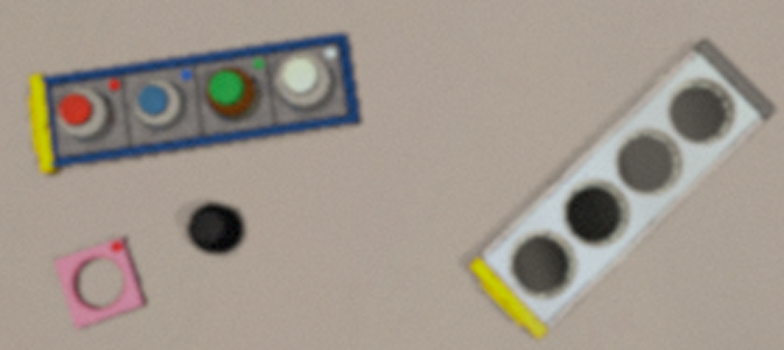

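The second well simply has a dark interior. Setting out now: swing past the rack for one close look, then on to the tray.

{"fn": "servo_tool", "kwargs": {
  "translation": [
    [36,35,0],
    [36,35,0],
    [36,35,0],
    [36,35,0],
    [37,35,0],
    [37,35,0],
    [37,35,0],
    [37,35,0]
  ],
  "twist": [5,5,5,5,5,5,5,5],
  "fingers": 50
}}

```text
time: 1.15
ee_pos: [0.451, -0.3492, 0.2482]
eef_rot: [-180.0, 0.0, 54.2]
wrist_force: [-0.2, 0.6, 0.4]
gripper_width: 0.582
finger_force: 0.0
```

{"fn": "servo_tool", "kwargs": {
  "translation": [
    [5,25,5],
    [5,25,5],
    [5,25,5],
    [5,25,5],
    [5,25,5],
    [5,25,5],
    [0,20,0],
    [0,0,0]
  ],
  "twist": [5,5,5,5,5,5,5,0]
}}

```text
time: 2.15
ee_pos: [0.4803, -0.1789, 0.2784]
eef_rot: [180.0, 0.0, 89.2]
wrist_force: [0.5, -0.5, -0.8]
gripper_width: 0.582
finger_force: 0.0
```

```bash
python3 - <<'E'
from h import *
s=read_state();print(s['ee_pos'],s['eef_rot'],s['gripper_width'])
m,p,d=look('wrist','w1.png');np.savez('w1.npz',p=p,d=d,xyz=m['xyz'],o=m['orientation']);print(m['xyz'],m['orientation'])
E
```

```text
[ 0.48033255 -0.17888319  0.27840984] [1.79995544e+02 1.23020396e-02 8.92103049e+01] 0.5820730316515415
[ 0.48127488 -0.10493268  0.40442516] [ 1.63149888e+02  1.56045129e-02 -7.72712441e-01]
```

View pics/w1.png

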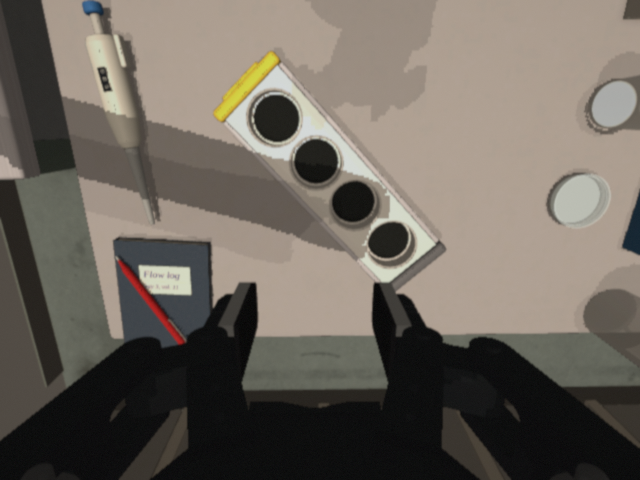

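The wrist view shows the yellow grip at (247,87) and well floors near (275,118), (317,160), (354,202) and (390,241), all empty. I'll measure them and carry on.

```bash
python3 - <<'E'
from h import *
z=np.load('w1.npz');p=z['p'];m=camera_model('wrist');m['xyz']=z['xyz'];m['orientation']=z['o']
g=cv2.cvtColor(p,cv2.COLOR_RGB2GRAY)
k=(g<70).astype(np.uint8);k[275:]=0;k[:,:230]=0;k[:80]=0;k[:,430:]=0
n,l,s,c=cv2.connectedComponentsWithStats(k)
P=[]
for i in range(1,n):
    if s[i,4]>500:
        w=ray(m,*c[i],.004);P.append(w[:2]);print(c[i],s[i],w.round(4),ray(m,*c[i],.026).round(4))
P=np.array(P);print(P.mean(0),np.linalg.norm(np.diff(P,axis=0),axis=1))
E
```

```text
[276.01461245 117.91931385] [ 254   96   44   45 1574] [ 0.4401 -0.0978  0.004 ] [ 0.4423 -0.0982  0.026 ]
[315.61796982 161.25240055] [ 294  140   43   43 1458] [ 0.482  -0.1442  0.004 ] [ 0.4819 -0.142   0.026 ]
[352.74336283 201.27064897] [ 332  181   42   41 1356] [ 0.524 -0.19   0.004] [ 0.5216 -0.1853  0.026 ]
[388.27057711 239.85241249] [ 369  223   39   35 1057] [ 0.5669 -0.2371  0.004 ] [ 0.5622 -0.2298  0.026 ]
[ 0.50321496 -0.16726571] [0.06249522 0.06213633 0.06372484]
```

{"fn": "servo_tool", "kwargs": {
  "translation": [
    [10,40,0],
    [10,40,0],
    [10,40,0],
    [15,40,0],
    [15,40,0],
    [15,40,-5],
    [15,30,-5],
    [10,10,0]
  ],
  "twist": [2,2,2,1,0,0,0,0]
}}

```text
time: 3.2
ee_pos: [0.5805, 0.1002, 0.2675]
eef_rot: [-179.9, -0.0, 96.1]
wrist_force: [0.4, 0.5, 0.2]
gripper_width: 0.583
finger_force: 0.0
```

```bash
python3 - <<'E'
from h import *
s=read_state();print(s['ee_pos'],s['eef_rot'],s['gripper_width'])
m,p,d=look('wrist','w2.png');np.savez('w2.npz',p=p,d=d,xyz=m['xyz'],o=m['orientation'])
E
```

```text
[0.58052916 0.10015715 0.26752278] [-1.79923844e+02 -3.45617164e-02  9.61016042e+01] 0.5834296739019725
```

View pics/w2.png

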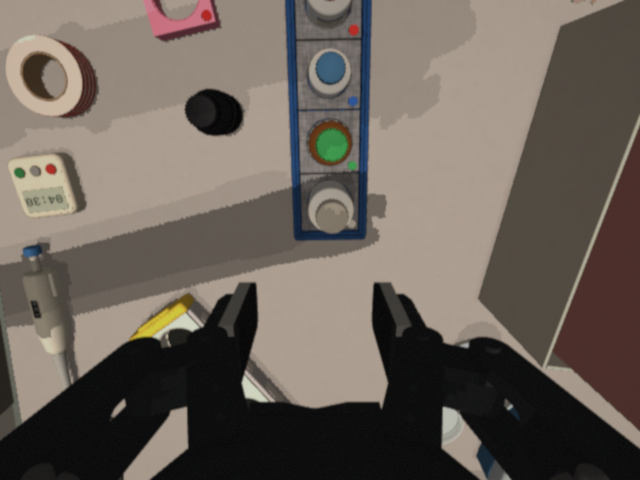

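The wrist view shows the caps: blue at about (330,68), green (332,146), white (332,213). The wells agree between the two cameras to about 1 mm. Checking the caps, then grasping white first.

```bash
python3 - <<'E'
from h import *
z=np.load('w2.npz');p=z['p'];m=camera_model('wrist');m['xyz']=z['xyz'];m['orientation']=z['o']
hsv=cv2.cvtColor(p,cv2.COLOR_RGB2HSV).astype(int);H,S=hsv[...,0],hsv[...,1]
for n,mk,(x0,y0,x1,y1),h in[('blue',(H>95)&(H<125)&(S>90),(308,45,352,92),.074),('green',(H>45)&(H<90)&(S>110),(308,120,345,170),.082)]:
    k=np.zeros(mk.shape,np.uint8);k[y0:y1,x0:x1]=mk[y0:y1,x0:x1]
    _,l,s,c=cv2.connectedComponentsWithStats(k);i=1+np.argmax(s[1:,4]);print(n,c[i],s[i],ray(m,*c[i],h).round(4))
g=cv2.cvtColor(p,cv2.COLOR_RGB2GRAY)
print('white',ray(m,332,216,.09).round(4))
E
```

```text
blue [330.11755952  67.625     ] [317  53  28  31 672] [0.5803 0.2197 0.074 ]
green [330.6454892  144.54510801] [316 128  29  34 787] [0.5877 0.1589 0.082 ]
white [0.5959 0.0987 0.09  ]
```

{"fn": "servo_tool", "kwargs": {
  "translation": [
    [7,-1,-30],
    [7,-2,-40],
    [0,0,-40],
    [0,0,-30],
    [0,0,-15],
    [0,0,-10],
    [0,0,-7],
    [0,0,0]
  ],
  "twist": [0,0,0,0,0,0,0,0]
}}

```text
time: 4.25
ee_pos: [0.5944, 0.0965, 0.0966]
eef_rot: [180.0, 0.0, 96.1]
wrist_force: [-0.2, -1.1, 0.7]
gripper_width: 0.583
finger_force: 0.0
```

{"fn": "servo_tool", "kwargs": {
  "translation": [
    [0,0,0],
    [0,0,0],
    [0,0,0],
    [0,0,0],
    [0,0,0],
    [0,0,5],
    [0,0,5],
    [0,0,0]
  ],
  "twist": [0,0,0,0,0,0,0,0],
  "fingers": 15
}}

```text
time: 5.25
ee_pos: [0.5942, 0.0965, 0.1065]
eef_rot: [180.0, 0.0, 96.1]
wrist_force: [-1.1, -0.2, -0.5]
gripper_width: 0.304
finger_force: 59.1
```

```bash
python3 - <<'E'
from h import *
m,p,d=look('wrist','w3.png');look('scene','s3.png')
E
```

```text
(no output)
```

View pics/w3.png

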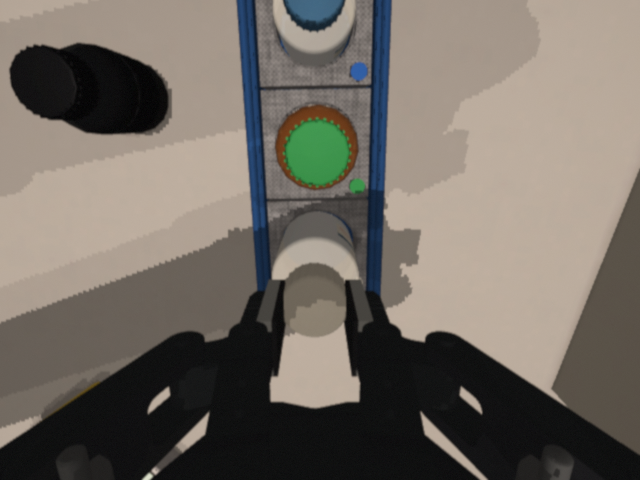

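White is held (jaws at 26 mm, 59 N) and lifted. Carrying it to well 4.

{"fn": "servo_tool", "kwargs": {
  "translation": [
    [0,0,24],
    [0,0,35],
    [0,-5,35],
    [-3,-25,0],
    [-3,-35,0],
    [-4,-40,0],
    [-4,-40,0],
    [-4,-40,0]
  ],
  "twist": [0,0,0,0,0,0,0,0]
}}

```text
time: 6.35
ee_pos: [0.5757, -0.0897, 0.2001]
eef_rot: [-180.0, -0.0, 96.1]
wrist_force: [0.8, 0.1, -1.0]
gripper_width: 0.305
finger_force: 59.9
```

{"fn": "servo_tool", "kwargs": {
  "translation": [
    [-4,-40,0],
    [-3,-40,0],
    [-3,-35,0],
    [0,-20,0],
    [0,-11,0],
    [0,0,-15],
    [0,0,-25],
    [0,0,0]
  ],
  "twist": [0,0,0,0,0,0,0,0]
}}

```text
time: 7.35
ee_pos: [0.5647, -0.2319, 0.1575]
eef_rot: [-179.8, -0.2, 96.2]
wrist_force: [-0.2, 0.4, -1.7]
gripper_width: 0.304
finger_force: 59.9
```

```bash
python3 - <<'E'
from h import *
print(read_state()['ee_pos'])
m,p,d=look('wrist','w4.png')
E
```

```text
[ 0.56469152 -0.2319058   0.15747614]
```

View pics/w4.png

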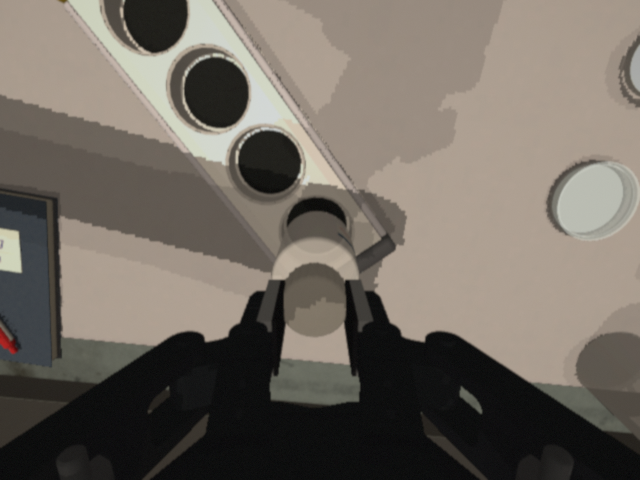

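The bottle hangs over well 4 at (318,222) with wells 1–3 clear. Correcting by (+1,−3) and lowering.

{"fn": "servo_tool", "kwargs": {
  "translation": [
    [1,-3,0],
    [0,0,-15],
    [0,0,-15],
    [0,0,-10],
    [0,0,-10],
    [0,0,-6],
    [0,0,-3],
    [0,0,0]
  ],
  "twist": [0,0,0,0,0,0,0,0]
}}

```text
time: 8.4
ee_pos: [0.5672, -0.2375, 0.1013]
eef_rot: [180.0, 0.0, 96.1]
wrist_force: [1.0, -0.3, -1.4]
gripper_width: 0.304
finger_force: 59.9
```

{"fn": "servo_tool", "kwargs": {
  "translation": [
    [-1,2,0],
    [0,0,-2],
    [0,0,-2],
    [0,0,0],
    [0,0,0],
    [0,0,0],
    [0,0,0],
    [0,0,0]
  ],
  "twist": [0,0,0,0,0,0,0,0]
}}

```text
time: 9.4
ee_pos: [0.5663, -0.2355, 0.0975]
eef_rot: [180.0, 0.0, 96.1]
wrist_force: [0.3, -0.1, 1.7]
gripper_width: 0.3
finger_force: 60.2
```

{"fn": "servo_tool", "kwargs": {
  "translation": [
    [0,0,0],
    [0,0,0],
    [0,0,0],
    [0,0,10],
    [0,0,25],
    [0,0,35],
    [0,0,40],
    [0,0,0]
  ],
  "twist": [0,0,0,0,0,0,0,0],
  "fingers": 50
}}

```text
time: 10.4
ee_pos: [0.5685, -0.2359, 0.2121]
eef_rot: [179.6, 0.2, 96.1]
wrist_force: [0.6, -0.4, -0.5]
gripper_width: 0.589
finger_force: 0.0
```

```bash
python3 - <<'E'
from h import *
print(read_state()['ee_pos'])
m,p,d=look('wrist','w5.png')
E
```

```text
[ 0.56848909 -0.23587003  0.21205822]
```

View pics/w5.png

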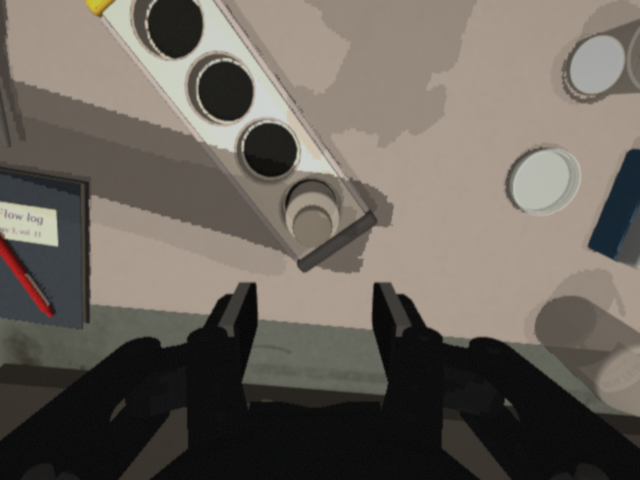

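White stands in well 4 (cap at 313,225). Next is green at (588,159).

{"fn": "servo_tool", "kwargs": {
  "translation": [
    [3,30,0],
    [3,55,0],
    [3,58,0],
    [3,58,0],
    [3,58,0],
    [3,55,0],
    [3,45,0],
    [0,30,0]
  ],
  "twist": [0,0,0,0,0,0,0,0]
}}

```text
time: 11.45
ee_pos: [0.586, 0.1563, 0.2063]
eef_rot: [-179.9, -0.0, 96.3]
wrist_force: [-0.2, -0.2, 0.0]
gripper_width: 0.593
finger_force: 0.0
```

{"fn": "servo_tool", "kwargs": {
  "translation": [
    [0,5,0],
    [0,0,0],
    [0,0,-40],
    [0,0,-40],
    [0,0,-25],
    [0,0,-5],
    [0,0,0],
    [0,0,0]
  ],
  "twist": [0,0,0,0,0,0,0,0]
}}

```text
time: 12.45
ee_pos: [0.5882, 0.1583, 0.0988]
eef_rot: [179.9, 0.0, 96.0]
wrist_force: [-0.4, 0.3, -0.2]
gripper_width: 0.587
finger_force: 0.0
```

Target TCP z for green ≈ 0.087.

{"fn": "servo_tool", "kwargs": {
  "translation": [
    [0,0,-6],
    [0,0,-5],
    [0,0,0],
    [0,0,0],
    [0,0,0],
    [0,0,0],
    [0,0,0],
    [0,0,0]
  ],
  "twist": [0,0,0,0,0,0,0,0]
}}

```text
time: 13.45
ee_pos: [0.5872, 0.1585, 0.0864]
eef_rot: [180.0, 0.0, 96.1]
wrist_force: [-0.2, 0.7, 0.0]
gripper_width: 0.582
finger_force: 0.0
```

{"fn": "servo_tool", "kwargs": {
  "translation": [
    [0,0,0],
    [0,0,0],
    [0,0,0],
    [0,0,0],
    [0,0,0],
    [0,0,10],
    [0,0,20],
    [0,0,35]
  ],
  "twist": [0,0,0,0,0,0,0,0],
  "fingers": 15
}}

```text
time: 14.45
ee_pos: [0.5862, 0.1582, 0.1519]
eef_rot: [-179.9, 0.0, 96.1]
wrist_force: [0.3, -0.3, -0.5]
gripper_width: 0.289
finger_force: 59.2
```

{"fn": "servo_tool", "kwargs": {
  "translation": [
    [0,0,30],
    [0,-5,18],
    [-6,-25,0],
    [-7,-40,0],
    [-8,-45,0],
    [-8,-45,0],
    [-8,-45,0],
    [-8,-45,0]
  ],
  "twist": [0,0,0,0,0,0,0,0]
}}

```text
time: 15.45
ee_pos: [0.5413, -0.0933, 0.1996]
eef_rot: [-180.0, 0.0, 96.1]
wrist_force: [0.9, -0.5, -0.8]
gripper_width: 0.286
finger_force: 59.2
```

{"fn": "servo_tool", "kwargs": {
  "translation": [
    [-8,-42,0],
    [-7,-32,0],
    [-3,-18,0],
    [0,-5,0],
    [0,0,0],
    [0,0,-20],
    [0,0,-25],
    [0,0,-15]
  ],
  "twist": [0,0,0,0,0,0,0,0]
}}

```text
time: 16.45
ee_pos: [0.5241, -0.1865, 0.1383]
eef_rot: [-180.0, -0.1, 96.2]
wrist_force: [0.6, 0.3, -1.0]
gripper_width: 0.289
finger_force: 59.2
```

{"fn": "servo_tool", "kwargs": {
  "translation": [
    [0,0,-5],
    [0,0,0],
    [0,0,0],
    [0,0,0],
    [0,0,0],
    [0,0,0],
    [0,0,0],
    [0,0,0]
  ],
  "twist": [0,0,0,0,0,0,0,0]
}}

```text
time: 17.45
ee_pos: [0.5241, -0.1885, 0.1343]
eef_rot: [-180.0, 0.0, 96.1]
wrist_force: [0.5, 1.0, -0.1]
gripper_width: 0.285
finger_force: 59.2
```

Position is right. Lowering to 0.087, then releasing and rising.

{"fn": "servo_tool", "kwargs": {
  "translation": [
    [0,0,-10],
    [0,0,-15],
    [0,0,-12],
    [0,0,-6],
    [0,0,-4],
    [0,0,0],
    [0,0,0],
    [0,0,0]
  ],
  "twist": [0,0,0,0,0,0,0,0]
}}

```text
time: 18.45
ee_pos: [0.5243, -0.1886, 0.0877]
eef_rot: [180.0, 0.0, 96.1]
wrist_force: [0.1, -0.2, -0.0]
gripper_width: 0.289
finger_force: 59.4
```

{"fn": "servo_tool", "kwargs": {
  "translation": [
    [0,0,0],
    [0,0,0],
    [0,0,0],
    [0,0,10],
    [0,0,25],
    [0,0,35],
    [0,0,40],
    [0,0,5]
  ],
  "twist": [0,0,0,0,0,0,0,0],
  "fingers": 50
}}

```text
time: 19.45
ee_pos: [0.5262, -0.1888, 0.2064]
eef_rot: [179.7, 0.2, 96.1]
wrist_force: [1.1, 0.1, 0.4]
gripper_width: 0.583
finger_force: 0.0
```

Next is blue at (580,220); TCP z target 0.080.

{"fn": "servo_tool", "kwargs": {
  "translation": [
    [5,30,0],
    [8,55,0],
    [8,58,0],
    [8,58,0],
    [8,58,0],
    [8,55,0],
    [8,50,0],
    [3,30,0]
  ],
  "twist": [0,0,0,0,0,0,0,0]
}}

```text
time: 20.45
ee_pos: [0.5793, 0.2089, 0.2019]
eef_rot: [-179.9, -0.1, 96.3]
wrist_force: [0.3, -0.7, 0.0]
gripper_width: 0.586
finger_force: 0.0
```

{"fn": "servo_tool", "kwargs": {
  "translation": [
    [0,14,0],
    [0,0,0],
    [0,0,-30],
    [0,0,-35],
    [0,0,-25],
    [0,0,-12],
    [0,0,0],
    [0,0,0]
  ],
  "twist": [0,0,0,0,0,0,0,0]
}}

```text
time: 21.45
ee_pos: [0.581, 0.2194, 0.1016]
eef_rot: [179.9, -0.0, 96.0]
wrist_force: [0.1, -0.5, 0.0]
gripper_width: 0.59
finger_force: 0.0
```

{"fn": "servo_tool", "kwargs": {
  "translation": [
    [0,0,-10],
    [0,0,-8],
    [0,0,-3],
    [0,0,0],
    [0,0,0],
    [0,0,0],
    [0,0,0],
    [0,0,0]
  ],
  "twist": [0,0,0,0,0,0,0,0]
}}

```text
time: 22.45
ee_pos: [0.5802, 0.2195, 0.0794]
eef_rot: [180.0, 0.0, 96.1]
wrist_force: [-0.6, 0.2, -0.5]
gripper_width: 0.584
finger_force: 0.0
```

{"fn": "servo_tool", "kwargs": {
  "translation": [
    [0,0,0],
    [0,0,0],
    [0,0,0],
    [0,0,0],
    [0,0,0],
    [0,0,10],
    [0,0,20],
    [0,0,35]
  ],
  "twist": [0,0,0,0,0,0,0,0],
  "fingers": 15
}}

```text
time: 23.45
ee_pos: [0.5793, 0.2191, 0.1449]
eef_rot: [-179.9, 0.0, 96.1]
wrist_force: [-0.3, -0.4, -1.6]
gripper_width: 0.262
finger_force: 59.0
```

{"fn": "servo_tool", "kwargs": {
  "translation": [
    [0,0,30],
    [0,-5,20],
    [-7,-25,0],
    [-12,-45,0],
    [-14,-50,0],
    [-14,-50,0],
    [-14,-50,0],
    [-14,-50,0]
  ],
  "twist": [0,0,0,0,0,0,0,0]
}}

```text
time: 24.45
ee_pos: [0.5041, -0.0574, 0.1948]
eef_rot: [180.0, 0.0, 96.1]
wrist_force: [0.5, -0.3, -1.1]
gripper_width: 0.263
finger_force: 59.0
```

{"fn": "servo_tool", "kwargs": {
  "translation": [
    [-12,-45,0],
    [-8,-30,0],
    [-3,-13,0],
    [0,0,0],
    [0,0,-20],
    [0,0,-25],
    [0,0,-20],
    [0,0,0]
  ],
  "twist": [0,0,0,0,0,0,0,0]
}}

```text
time: 25.45
ee_pos: [0.4816, -0.141, 0.1281]
eef_rot: [-179.9, -0.2, 96.3]
wrist_force: [-0.8, 0.2, -1.0]
gripper_width: 0.257
finger_force: 59.0
```

{"fn": "servo_tool", "kwargs": {
  "translation": [
    [0,0,0],
    [0,0,0],
    [0,0,0],
    [0,0,0],
    [0,0,0],
    [0,0,0],
    [0,0,0],
    [0,0,0]
  ],
  "twist": [0,0,0,0,0,0,0,0]
}}

```text
time: 26.45
ee_pos: [0.4821, -0.1434, 0.1293]
eef_rot: [180.0, -0.0, 96.1]
wrist_force: [-0.4, -0.1, -1.1]
gripper_width: 0.259
finger_force: 59.0
```

Over well 2. Lowering to 0.080.

{"fn": "servo_tool", "kwargs": {
  "translation": [
    [0,0,-10],
    [0,0,-15],
    [0,0,-12],
    [0,0,-8],
    [0,0,-4],
    [0,0,0],
    [0,0,0],
    [0,0,0]
  ],
  "twist": [0,0,0,0,0,0,0,0]
}}

```text
time: 27.45
ee_pos: [0.4823, -0.1436, 0.0806]
eef_rot: [180.0, 0.0, 96.1]
wrist_force: [0.5, -0.3, -1.3]
gripper_width: 0.26
finger_force: 59.0
```

{"fn": "servo_tool", "kwargs": {
  "translation": [
    [0,0,0],
    [0,0,0],
    [0,0,0],
    [0,0,10],
    [0,0,25],
    [0,0,35],
    [0,0,40],
    [0,0,10]
  ],
  "twist": [0,0,0,0,0,0,0,0],
  "fingers": 50
}}

```text
time: 28.45
ee_pos: [0.4838, -0.1438, 0.2037]
eef_rot: [179.7, 0.2, 96.1]
wrist_force: [-0.8, -0.5, -0.7]
gripper_width: 0.584
finger_force: 0.0
```

Red at (574,281).

{"fn": "servo_tool", "kwargs": {
  "translation": [
    [6,30,0],
    [12,55,0],
    [12,58,0],
    [12,58,0],
    [12,58,0],
    [12,55,0],
    [12,50,0],
    [8,35,0]
  ],
  "twist": [0,0,0,0,0,0,0,0]
}}

```text
time: 29.45
ee_pos: [0.5676, 0.2582, 0.1997]
eef_rot: [-179.9, -0.0, 96.2]
wrist_force: [0.9, -0.5, -0.3]
gripper_width: 0.586
finger_force: 0.0
```

{"fn": "servo_tool", "kwargs": {
  "translation": [
    [5,20,0],
    [0,6,0],
    [0,0,-30],
    [0,0,-35],
    [0,0,-25],
    [0,0,-8],
    [0,0,0],
    [0,0,0]
  ],
  "twist": [0,0,0,0,0,0,0,0]
}}

```text
time: 30.45
ee_pos: [0.5739, 0.2818, 0.1037]
eef_rot: [179.9, -0.0, 96.1]
wrist_force: [0.0, 0.4, 0.2]
gripper_width: 0.586
finger_force: 0.0
```

{"fn": "servo_tool", "kwargs": {
  "translation": [
    [0,0,-8],
    [0,0,-5],
    [0,0,-2],
    [0,0,0],
    [0,0,0],
    [0,0,0],
    [0,0,0],
    [0,0,0]
  ],
  "twist": [0,0,0,0,0,0,0,0]
}}

```text
time: 31.45
ee_pos: [0.5732, 0.2815, 0.0874]
eef_rot: [180.0, 0.0, 96.1]
wrist_force: [0.6, -0.1, 0.8]
gripper_width: 0.589
finger_force: 0.0
```

{"fn": "servo_tool", "kwargs": {
  "translation": [
    [0,0,0],
    [0,0,0],
    [0,0,0],
    [0,0,0],
    [0,0,0],
    [0,0,10],
    [0,0,20],
    [0,0,35]
  ],
  "twist": [0,0,0,0,0,0,0,0],
  "fingers": 15
}}

```text
time: 32.45
ee_pos: [0.5724, 0.2811, 0.1528]
eef_rot: [-179.9, 0.0, 96.1]
wrist_force: [0.7, -0.1, 0.0]
gripper_width: 0.277
finger_force: 58.9
```

Jaw opening is a little small for the red cap, so I'll check the grasp.

```bash
python3 - <<'E'
from h import *
print(read_state()['gripper_width'])
m,p,d=look('wrist','w6.png')
E
```

```text
0.2766661672959343
```

View pics/w6.png

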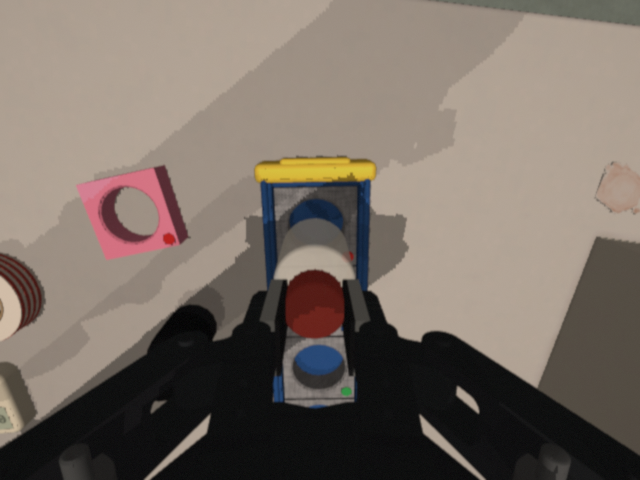

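Red is held upright, with its cap centred between the pads at (315,303). On to well 1.

{"fn": "servo_tool", "kwargs": {
  "translation": [
    [0,0,30],
    [0,-5,18],
    [-9,-25,0],
    [-16,-45,0],
    [-19,-52,0],
    [-19,-52,0],
    [-19,-52,0],
    [-19,-52,0]
  ],
  "twist": [0,0,0,0,0,0,0,0]
}}

```text
time: 33.5
ee_pos: [0.4712, -0.0034, 0.2008]
eef_rot: [180.0, 0.1, 96.1]
wrist_force: [1.2, -1.3, -1.6]
gripper_width: 0.276
finger_force: 59.0
```

{"fn": "servo_tool", "kwargs": {
  "translation": [
    [-18,-50,0],
    [-10,-33,0],
    [-4,-14,0],
    [0,0,0],
    [0,0,-20],
    [0,0,-25],
    [0,0,-20],
    [0,0,0]
  ],
  "twist": [0,0,0,0,0,0,0,0]
}}

```text
time: 34.5
ee_pos: [0.4397, -0.096, 0.1342]
eef_rot: [-179.9, -0.2, 96.3]
wrist_force: [-0.7, 0.8, -0.3]
gripper_width: 0.28
finger_force: 59.0
```

{"fn": "servo_tool", "kwargs": {
  "translation": [
    [0,0,0],
    [0,0,0],
    [0,0,0],
    [0,0,0],
    [0,0,0],
    [0,0,0],
    [0,0,0],
    [0,0,0]
  ],
  "twist": [0,0,0,0,0,0,0,0]
}}

```text
time: 35.5
ee_pos: [0.4401, -0.0985, 0.1353]
eef_rot: [180.0, 0.0, 96.1]
wrist_force: [0.2, -0.5, -1.3]
gripper_width: 0.279
finger_force: 59.0
```

{"fn": "servo_tool", "kwargs": {
  "translation": [
    [0,0,-10],
    [0,0,-15],
    [0,0,-12],
    [0,0,-6],
    [0,0,-4],
    [0,0,0],
    [0,0,0],
    [0,0,0]
  ],
  "twist": [0,0,0,0,0,0,0,0]
}}

```text
time: 36.5
ee_pos: [0.4403, -0.0986, 0.0886]
eef_rot: [180.0, 0.0, 96.1]
wrist_force: [0.3, 0.1, -0.5]
gripper_width: 0.281
finger_force: 59.0
```

{"fn": "servo_tool", "kwargs": {
  "translation": [
    [0,0,0],
    [0,0,0],
    [0,0,0],
    [0,0,10],
    [0,0,25],
    [0,0,35],
    [0,0,40],
    [0,0,20]
  ],
  "twist": [0,0,0,0,0,0,0,0],
  "fingers": 50
}}

```text
time: 37.5
ee_pos: [0.4412, -0.0985, 0.2213]
eef_rot: [179.8, 0.1, 96.1]
wrist_force: [-0.4, -0.4, 1.2]
gripper_width: 0.585
finger_force: 0.0
```

{"fn": "servo_tool", "kwargs": {
  "translation": [
    [10,-30,10],
    [10,-30,10],
    [10,-30,10],
    [0,-20,0],
    [0,0,0],
    [0,0,0],
    [0,0,0],
    [0,0,0]
  ],
  "twist": [0,0,0,0,0,0,0,0]
}}

```text
time: 38.5
ee_pos: [0.4701, -0.2076, 0.2484]
eef_rot: [-180.0, 0.0, 96.2]
wrist_force: [-0.2, -0.5, -0.4]
gripper_width: 0.588
finger_force: 0.0
```

```bash
python3 - <<'E'
from h import *
m,p,d=look('wrist','w7.png');np.savez('w7.npz',p=p,d=d,xyz=m['xyz'],o=m['orientation'])
m,p,d=look('scene','s7.png');cv2.imwrite('pics/s7c.png',cv2.resize(p[170:290,340:460],None,fx=4,fy=4)[:,:,::-1])
E
```

```text
(no output)
```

View pics/w7.png

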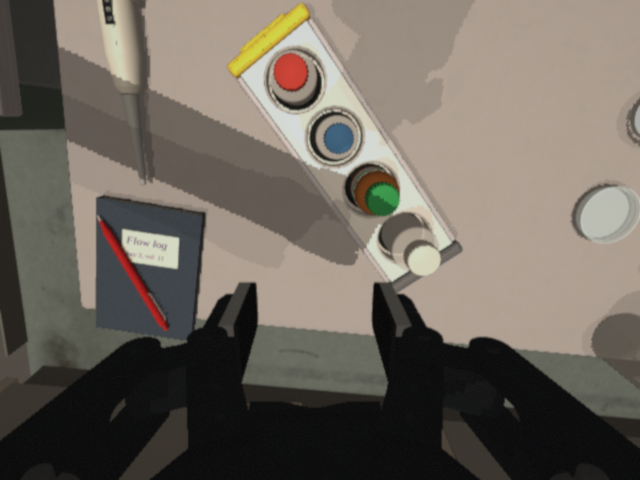

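View pics/s7c.png

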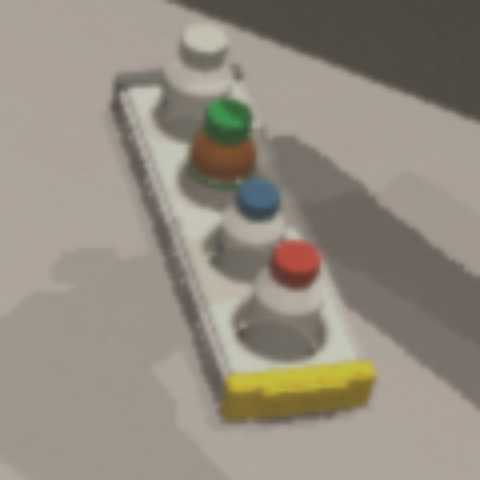

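All four stand in order: red (291,71), blue (339,139), green (382,199), white (424,261). A quick numeric check, then I'll hand in if it's within limits.

```bash
python3 - <<'E'
from h import *
z=np.load('w7.npz');m=camera_model('wrist');m['xyz']=z['xyz'];m['orientation']=z['o'];d=z['d']
W=np.array([[.440,-.098],[.4825,-.1435],[.524,-.189],[.566,-.236]])
a=np.radians(42.5);Q=np.array([[np.cos(a),-np.sin(a)],[np.sin(a),np.cos(a)]])
ok=True
f=240/np.tan(np.radians(m['vertical_fov']/2))
for w,(u,v),h in zip(W,[(291,71),(339,139),(382,199),(424,261)],[.084,.074,.082,.090]):
    e=(ray(m,u,v,h)[:2]-w)@Q
    D=np.median(d[v-4:v+5,u-4:u+5]);P=np.array(m['xyz'])+rot(m)@np.array([(u-m['cx'])/f,(v-m['cy'])/f,1])*D
    print((e*1000).round(1),'top z',P[2].round(4),'want',h); ok&=np.abs(e).max()<.009 and abs(P[2]-h)<.005
print(ok)
if ok: print(sign_off())
E
```

```text
[ 0.4 -0.2] top z 0.0843 want 0.084
[ 0.6 -0.4] top z 0.0741 want 0.074
[1.5 0.8] top z 0.0824 want 0.082
[ 1.4 -0.5] top z 0.0903 want 0.09
True
the job is handed in; nothing more can be done
None
```

All four bottles (red, blue, green, white from the yellow grip) stand upright in their matching rack wells, within about 2 mm of centre and fully down by the last wrist-camera check, and the job is handed in.

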